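# Wind the process timer under its splash hood

### The job

The clockwork process timer stands on a pull-out tray under the grey splash hood. Pull the tray out to its stop by the black knob, wind the timer's wing key clockwise, a part turn at a time, until it is fully wound and will turn no further, then let go of the key and push the tray fully home under the hood. Leave the loupe, the film can and the film reel where they stand.

Things in the scene. Friction and masses are not known exactly. Their poses are not given: they have to be found in the camera images.
- splash_hood: fixed grey sheet-metal hood, 140 wide (its y) x 122 deep (its x) x 140 high, open at the front. Origin: centre of its underside, on the table. Its -x axis points out of the open front, the way the tray comes out. Front edge of the roof at x = -42, its underside 137 above the table, side walls at y = +-68. With the tray in, the roof leaves no room to turn the key.
- tray_knob (a point): centre of the head of the round black pull knob at the middle of the tray's front; moves with the tray, axes as the hood's. Head 27 across, 16 long, its axis along x, 31 above the table; behind it a neck 13 thick and 19 long, then the tray's upturned front edge, 45 high. Free at both sides, above and in front.
- timer_tray (a joint): how far the tray is out, in m: 0 = fully home under the hood, 0.09 = at its outer stop. About 3.5 N of friction.
- dial (a point): centre of the dial face, where the key's axis meets it; moves with the tray, axes as the hood's. The timer is a grey console 104 wide, 96 deep on the tray; its white dial (91 across the rim) slopes 32 degrees down towards the front. On the dial: toothed ratchet wheel and brass click up to 9 above the face, two steel pins 13 high, 31 from the key's axis.
- key_grip (a point): grip point of the key, on its axis, 36 above the face; moves with the tray, turns with the key. z: the key's axis, out of the face, leaning 32 degrees from vertical to the hood's front (-x). Wing: flat steel butterfly 9 thick (point y), 52 wide (point x), from 16 below the point to 12 above it. The black pointer below lies along point +x. Keep fingertips 15 or more above the face.
- wind_key (a joint): angle of the key, rad: 0 = slack, grows clockwise as seen looking at the dial, 4.6 = fully wound, at its stop (pointer close to the second pin). A spring turns it back (0.03 N m slack, 0.09 N m wound); the ratchet, 20 clicks a turn, holds it: let go, it springs back to the last click (0.31 rad at most). The last click is at 4.55.
- loupe: loupe, 47 across, 42 high, standing on the table. Origin: centre of its underside. To be left alone.
- film_can: film canister, 34 across, 51 high, standing upright. Origin: centre of its underside. To be left alone.
- film_reel: white plastic film reel, 69 across, 43 high, standing on its flange. Origin: centre of its underside. To be left alone.

How it is judged:
On the way, in this order (a step that is already met when the one before it is completed fails the run):
1. the tray is pulled out to its stop (value of joint timer_tray above 0.084 m), for 0.2 s.
2. the key is wound past its last click and let go, with the tray still out (value of joint wind_key above 4.4 rad and contact force between splash_hood and the fingers below 0.2 N and value of joint timer_tray above 0.05 m), for 0.2 s.
At the end, for the whole second after the job is handed in: The tray is home under the hood (within 5 mm) and the key stays fully wound, held by its last click (above 4.4 of 4.6 rad) (value of joint timer_tray below 0.005 m and value of joint wind_key above 4.4 rad); the robot touches nothing.
It fails at once if the loupe, the film can or the film reel is moved more than 20 mm (distance of any of loupe, film_can, film_reel from where it was at the start of the episode above 0.02 m).
It also fails if it takes over 72 s, if anything falls off the work surface, if the arm or the gripper's body presses on something with over 40 N, if the wrist force passes 120 N, or if a joint passes its speed limit or range.

### The arm

A 6-joint arm with a two-finger parallel gripper is mounted at the origin on the work surface; the furniture and walls round the work are solid. World frame = base frame: x ahead of the robot, y to its left, z up, the work surface at z = 0. Lengths are in m, angles in rad, forces in N, time in s.
With the tool pointing down it reaches from about 0.35 to 0.775 m from the base axis. Payload 5.5 kg.
Tool frame: the origin (TCP) lies between the finger pads; the fingertips stand 19 mm ahead of it and the grasp point (between the pads) is the TCP; z points along the fingers, x is the direction in which the jaws open and shut, and the axes are right-handed (so a half turn about z gives the same grasp; the last joint's range is limited). The gripper opens to 85 mm and grips with 20 to 120 N. Pads are 22 mm wide; open, the fingers measure 114 mm over their backs; the gripper's body (76 mm by 85 mm) begins 54 mm behind the grasp point. The pads swing forward as they close: fully open they stand 13 mm farther back than shut.
Start: joints at [-1.401, 0.313, 0.046, 1.304, 0, 1.431], TCP at [0.175, -0.548, 0.25] pointing down, gripper open.
Joint ranges: [-2.76, 2.76], [-0.86, 1.69], [-1.03, 1.26], [-2.2, 2.34], [-1.47, 1.5], [-3.14, 3.14]. Speed limits (rad/s): [2.57, 2.57, 3.14, 3.14, 3.14, 3.14].

### API

Orientations are given as a unit quaternion [w, x, y, z].
In Python, from workcell import env gives the robot as it stands. The module is installed in compiled form; this text tells all that it offers.
- The arm moves only by the tool carry_out, never from a script. Its argument "steps" is a list of rows, each a list of 7 numbers: the gripper command: -1 is shut, 1 is fully open, values between are in proportion, then the shift along the tool's x, y, z in m, then the turn, a rotation vector about the tool's x, y, z in rad. A call has 1 to 20 rows; each row shifts and turns the commanded pose from where the row before left it, along the tool's axes as they then stand; what a row does not reach is not made up. A row lasts 1/8 s, in which the tool goes at most 62.5 mm and 10.7 degrees, less where a joint would pass 70% of its speed; a pose out of reach is approached as far as the arm can. A call with a gripper value outside its range is refused whole. The fingers move at their own pace and stop on an object; "grip_force" is the grip in N (left out, the last holds). Time passes only in rows, so rows that do not move let the fingers close. It gives the time, the measured TCP pose, the force and the opening at its end, in the units of the state.
- env.get_state(): the state, without advancing time (a new reading comes with each control period).
- env.read_camera(name): name is "side" or "top"; returns a dict with "color" (420x560x3 uint8, red, green, blue), "K" (3x3 intrinsics, pixels), "R" (3x3) and "t" (3): a world point X has camera coordinates R X + t. Camera axes: x right, y down, z forward; pixel columns grow to the right and rows downward; lengths in m; the calibration is good to about 2 mm. A picture is of the moment at which its call begins. There is no depth.
- env.hand_in(): hands the job in, once; it reports no verdict.
The state is a dict: "clock": time; "joint_pos": joint angles; "qvel": joint speeds; "tau": joint torques, N m; "tcp_pos": TCP position; "orientation": TCP orientation; "wrist_force": force on the tool from outside, world axes, zero at the start; "ft_torque": the same for the moment, N m; "finger_gap": finger opening in m.
Only numpy, scipy, OpenCV 4.12 (cv2) and the standard library are available. Lean on these libraries where they do the work, as an engineer would, in place of code of your own. Each camera call takes 0.05 s, during which the arm holds its last target. There are 200 camera calls.

## Working session

There is one attempt and no reset: what is moved stays moved. The work goes in short steps, Python scripts to look and compute and a tool call to move; the robot and the scene stay as the last step left them, time stands still between calls to the robot, and variables do not carry over. Pictures are saved under pics/ and viewed, about 8 in all and at most 12, crops included, and the job is handed in when it is done.

Besides the shell and the picture viewer there is one more tool, called after ">>>" by a JSON object that holds its "fn" and its "kwargs". carry_out: Moves the arm, as the interface text tells. Its arguments: {"type":"object","properties":{"steps":{"type":"array","items":{"type":"array","items":{"type":"number"}}},"grip_force":{"type":"number"}},"required":["steps"]}

```bash
mkdir -p pics; python3 - <<'E'
from workcell import env
import cv2,numpy as np,pickle
d={}
for n in("side","top"):
    c=env.read_camera(n);d[n]=c
    cv2.imwrite(f"pics/{n}0.png",c["color"][:,:,::-1]);print(n,c["K"].tolist(),np.round(c["R"],4).tolist(),c["t"])
pickle.dump(d,open("cam.pkl","wb"))
a=[cv2.imread(f"pics/{n}0.png") for n in("side","top")]
s=env.get_state();print(s)
E
```

```text
side [[485.9667102980296, 0.0, 282.2238925239468], [0.0, 485.9667102980296, 212.83037671257662], [0.0, 0.0, 1.0]] [[-0.9976, -0.0684, 0.0088], [-0.0478, 0.5926, -0.8041], [0.0498, -0.8026, -0.5945]] [0.4675278  0.09300631 1.02158752]
top [[524.0254889847935, 0.0, 275.966286478166], [0.0, 524.0254889847935, 210.4011543604527], [0.0, 0.0, 1.0]] [[-0.0207, -0.9971, -0.0737], [-0.9911, 0.0302, -0.1298], [0.1317, 0.0703, -0.9888]] [0.0106119  0.44617605 1.08339481]
{'clock': 0.1, 'joint_pos': array([-1.40058507e+00,  3.13919065e-01,  4.50728029e-02,  1.30361075e+00,
       -2.32503131e-05,  1.43127578e+00]), 'qvel': array([-0.00024819,  0.00017622,  0.00165762, -0.00103686,  0.00237937,
        0.00041358]), 'tau': array([ 2.09532081e-03, -4.81725633e+01,  2.99243581e+01,  1.27269980e-02,
       -1.63581121e-04,  6.86726580e-06]), 'tcp_pos': array([ 0.17521479, -0.54719284,  0.24949348]), 'orientation': array([-5.69716513e-04,  8.07713543e-01, -5.89574545e-01, -6.04174075e-04]), 'wrist_force': array([ 0.14047136,  0.64245914, -0.61388884]), 'ft_torque': array([0.00803704, 0.00050395, 0.01010912]), 'finger_gap': 0.08562622010971548}
```

View pics/side0.png

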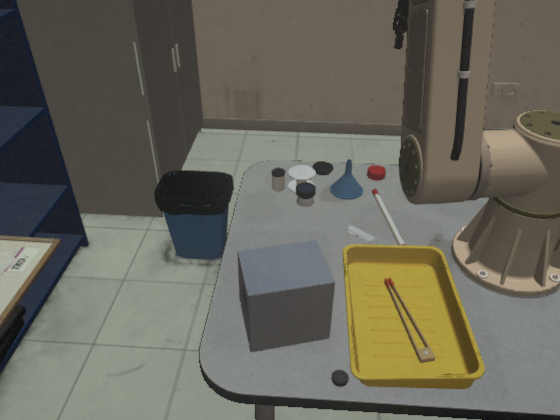

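View pics/top0.png

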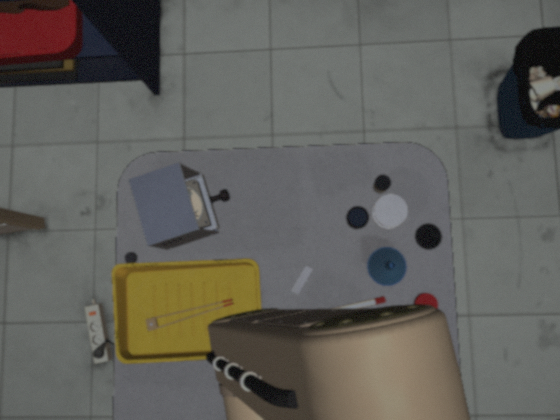

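The side view shows the hood (240-330, 245-345) with its open front facing away. The top view shows the hood roof at (130-195, 165-248) and the knob at about (224,196). I'll enlarge the hood area.

```bash
python3 - <<'E'
import cv2
a=cv2.imread("pics/top0.png")[150:262,115:265]
b=cv2.imread("pics/side0.png")[235:355,225:345]
cv2.imwrite("pics/c0.png",cv2.resize(a,None,fx=5.3,fy=5.3,interpolation=cv2.INTER_CUBIC))
cv2.imwrite("pics/c1.png",cv2.resize(b,None,fx=5,fy=5,interpolation=cv2.INTER_CUBIC))
E
```

```text
(no output)
```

View pics/c0.png

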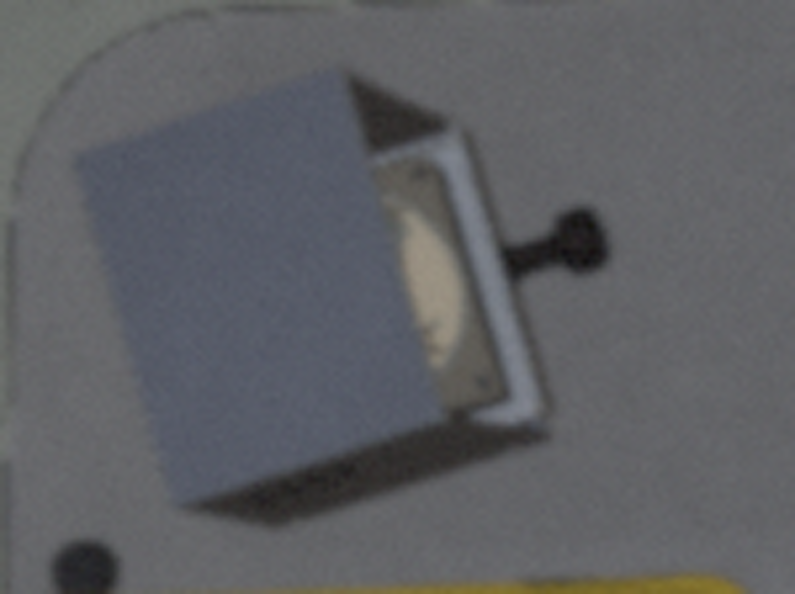

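View pics/c1.png

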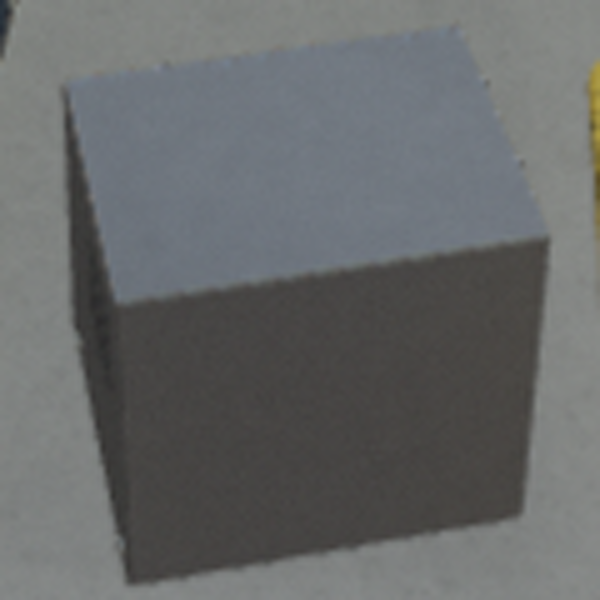

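```bash
cat >h.py <<'E'
import numpy as np,pickle,cv2
from scipy.optimize import least_squares
cam=pickle.load(open("cam.pkl","rb"))
def proj(n,X):
    c=cam[n];p=np.atleast_2d(X)@c["R"].T+c["t"];q=p@c["K"].T;return q[:,:2]/q[:,2:]
def ray(n,uv,z):
    c=cam[n];d=c["R"].T@np.linalg.solve(c["K"],[*uv,1]);o=-c["R"].T@c["t"];return o+d*(z-o[2])/d[2]
def cc(p,s,off): return (np.array(p,float)+.5)/s-.5+off
E
python3 - <<'E'
from h import *
T=cc([(345,68),(443,415),(77,158),(178,505),(275,525)],5.3,(115,150))
S=cc([(65,88),(458,28),(548,238),(120,303),(130,583),(523,515)],5,(225,235))
for p in T[:4]:print(ray("top",p,.14).round(4))
for p in S[:4]:print(ray("side",p,.14).round(4))
for p in S[4:]:print(ray("side",p,0).round(4))
print("knob",ray("top",cc((581,240),5.3,(115,150)),.031))
for n,uv,z in[("blk",(358,217),.042),("blk2",(382,183),.051),("reel",(390,211),.043)]:print(n,ray("top",uv,z))
# fit: hood pts
f,b,w=-.042,.061,.07
def pts(p,L):
    c,s=np.cos(p[2]),np.sin(p[2]);L=np.array(L);return np.c_[p[0]+c*L[:,0]-s*L[:,1],p[1]+s*L[:,0]+c*L[:,1],L[:,2]]
def res(p,full=0):
    A=[(f,-w,.14),(f,w,.14),(b,-w,.14),(b,w,.14)]
    # top order: (345,68) front,far(+x world). yaw~+100deg: hood +y ~ -x world => far = -y
    PT=pts(p,A+[(b,w,0)]);
    PS=pts(p,[A[0],A[1],A[3],A[2],(b,-w,0),(b,w,0)])
    return np.r_[(proj("top",PT)-T).ravel(),(proj("side",PS)-S).ravel()]
r=least_squares(res,[.55,.25,1.8]);print(r.x,np.degrees(r.x[2]),r.fun.round(1))
k=ray("top",cc((581,240),5.3,(115,150)),.031)[:2]-r.x[:2];c,s=np.cos(r.x[2]),np.sin(r.x[2]);print("knob in hood",c*k[0]+s*k[1],-s*k[0]+c*k[1])
E
```

```text
[0.5322 0.1786 0.14  ]
[0.4022 0.142  0.14  ]
[0.5019 0.2796 0.14  ]
[0.372  0.2398 0.14  ]
[0.532  0.1872 0.14  ]
[0.4009 0.1453 0.14  ]
[0.3716 0.2459 0.14  ]
[0.5014 0.2838 0.14  ]
[0.5032 0.2789 0.    ]
[0.3701 0.24   0.    ]
knob [0.48307007 0.10965454 0.031     ]
blk [ 0.42566525 -0.17178117  0.042     ]
blk2 [ 0.4938266  -0.22302277  0.051     ]
reel [ 0.4360787 -0.2376467  0.043    ]
[0.45463803 0.20289055 1.86260738] 106.71954179727274 [-2.1 -0.7 -0.3  1.3 -0.9 -1.1 -0.7  1.1  1.2  1.3 -0.7 -1.8  0.7 -1.
  0.9 -2.1 -1.6 -1.2 -0.7  1.2  0.   0.5]
knob in hood -0.09747394215713473 -0.0004072445458107657
```

The fit puts the hood at (0.455, 0.203) with yaw 106.7°. The knob is at (0.483, 0.110) and 0.4 mm off the hood's centreline, so it agrees. I'll turn the tool so its x lies across the knob and its y points outward.

>>> {"fn": "carry_out", "kwargs": {"steps": [[0.3, 0, 0, 0, 0, 0, -0.1724], [0.3, 0, 0, 0, 0, 0, -0.1724], [0.3, 0, 0, 0, 0, 0, -0.1724], [0.3, 0, 0, 0, 0, 0, -0.1724], [0.3, 0, 0, 0, 0, 0, -0.1724], [0.3, 0, 0, 0, 0, 0, -0.1724], [0.3, 0, 0, 0, 0, 0, -0.1724], [0.3, 0, 0, 0, 0, 0, -0.1724], [0.3, 0, 0, 0, 0, 0, -0.1724], [0.3, 0.0345, -0.0386, 0, 0, 0, 0], [0.3, 0.0345, -0.0386, 0, 0, 0, 0], [0.3, 0.0345, -0.0386, 0, 0, 0, 0], [0.3, 0.0345, -0.0386, 0, 0, 0, 0], [0.3, 0.0345, -0.0386, 0, 0, 0, 0], [0.3, 0.0345, -0.0386, 0, 0, 0, 0], [0.3, 0.0345, -0.0386, 0, 0, 0, 0], [0.3, 0.0345, -0.0386, 0, 0, 0, 0], [0.3, 0.0345, -0.0386, 0, 0, 0, 0], [0.3, 0.0345, -0.0386, 0, 0, 0, 0]]}}

```text
clock: 2.48
tcp_pos: [0.3955, -0.0773, 0.2502]
orientation: [0.0, 0.989, 0.145, 0.0]
wrist_force: [1.8, -1.2, -0.9]
finger_gap: 0.0553
```

```bash
cat >>h.py <<'E'
from scipy.spatial.transform import Rotation as Ro
H=np.array([.4546,.2029,0]);YAW=np.radians(106.72)
RH=Ro.from_euler("z",YAW).as_matrix()
KNOB=np.array([.4831,.1097,.031])
def pose(s):
    q=s["orientation"];return s["tcp_pos"],Ro.from_quat([q[1],q[2],q[3],q[0]]).as_matrix()
def delta(s,P,R):
    p,r=pose(s);return (r.T@(np.array(P)-p)).round(4),Ro.from_matrix(r.T@R).as_rotvec().round(4)
# tool down, x=-hood y, y=-hood x
RD=RH@np.array([[0,-1,0],[-1,0,0],[0,0,-1.]])
E
python3 - <<'E'
from h import *
from workcell import env
s=env.get_state();print(s["clock"],s["tcp_pos"],s["joint_pos"],s["finger_gap"],s["wrist_force"]);print(delta(s,KNOB,RD))
E
```

```text
2.475 [ 0.39551787 -0.07734225  0.25017354] [-3.92853688e-01 -2.03904118e-02 -3.49460653e-01  1.24155443e+00
 -1.27001857e-04  8.87548422e-01] 0.05529389690777542 [ 1.84914088 -1.22579239 -0.87397232]
(array([ 0.1375, -0.1542,  0.2191]), array([ 0.0002, -0.0001, -0.0014]))
```

>>> {"fn": "carry_out", "kwargs": {"steps": [[0.3, 0.0344, -0.0386, 0, 0, 0, 0], [0.3, 0.0344, -0.0386, 0, 0, 0, 0], [0.3, 0.0344, -0.0386, 0, 0, 0, 0], [0.3, 0.0343, -0.0384, 0, 0, 0, 0], [0.3, 0, 0, 0.05, 0, 0, 0], [0.3, 0, 0, 0.05, 0, 0, 0], [0.3, 0, 0, 0.05, 0, 0, 0], [0.3, 0, 0, 0.04, 0, 0, 0], [0.3, 0, 0, 0.027, 0, 0, 0], [-1, 0, 0, 0, 0, 0, 0], [-1, 0, 0, 0, 0, 0, 0], [-1, 0, 0, 0, 0, 0, 0], [-1, 0, 0, 0, 0, 0, 0], [-1, 0, 0, 0, 0, 0, 0]], "grip_force": 40}}

```text
clock: 4.22
tcp_pos: [0.4838, 0.1085, 0.0337]
orientation: [-0.0, 0.989, 0.145, 0.001]
wrist_force: [4.2, 1.9, -13.0]
finger_gap: 0.025
```

>>> {"fn": "carry_out", "kwargs": {"steps": [[-1, 0, 0.01, 0, 0, 0, 0], [-1, 0, 0.01, 0, 0, 0, 0], [-1, 0, 0.01, 0, 0, 0, 0], [-1, 0, 0.01, 0, 0, 0, 0], [-1, 0, 0.01, 0, 0, 0, 0], [-1, 0, 0.01, 0, 0, 0, 0], [-1, 0, 0.01, 0, 0, 0, 0], [-1, 0, 0.01, 0, 0, 0, 0], [-1, 0, 0.01, 0, 0, 0, 0], [-1, 0, 0.003, 0, 0, 0, 0], [-1, 0, 0, 0, 0, 0, 0], [-1, 0, 0, 0, 0, 0, 0]]}}

```text
clock: 5.72
tcp_pos: [0.5089, 0.0235, 0.0336]
orientation: [-0.005, 0.989, 0.146, 0.001]
wrist_force: [2.1, 16.9, -9.2]
finger_gap: 0.0246
```

>>> {"fn": "carry_out", "kwargs": {"steps": [[0.3, 0, 0, 0, 0, 0, 0], [0.3, 0, 0, 0, 0, 0, 0], [0.3, 0, 0, 0, 0, 0, 0], [0.3, 0, 0, -0.05, 0, 0, 0], [0.3, 0, 0, -0.06, 0, 0, 0], [0.3, 0, 0, -0.06, 0, 0, 0], [0.3, 0, 0.05, -0.04, 0, 0, 0], [0.3, -0.02, 0.055, 0, 0, 0, 0], [0.3, -0.02, 0.055, 0, 0, 0, 0], [0.3, -0.02, 0.055, 0, 0, 0, 0]]}}

```text
clock: 6.98
tcp_pos: [0.5129, -0.2051, 0.2431]
orientation: [0.001, 0.989, 0.145, 0.0]
wrist_force: [0.8, 0.0, 0.7]
finger_gap: 0.0556
```

```bash
python3 - <<'E'
from h import *
from workcell import env
s=env.get_state();print(s["tcp_pos"],s["finger_gap"],s["wrist_force"])
t=env.read_camera("top")["color"][:,:,::-1];cv2.imwrite("pics/top1.png",t)
d=env.read_camera("side")["color"][:,:,::-1];cv2.imwrite("pics/side1.png",d)
print(proj("top",[.47,.1,.1]),proj("side",[.47,.1,.1]))
a=cv2.resize(t[130:270,150:320],None,fx=4,fy=4,interpolation=cv2.INTER_CUBIC)
cv2.imwrite("pics/c2.png",a)
cv2.imwrite("pics/c3.png",cv2.resize(d[170:310,220:390],None,fx=4,fy=4,interpolation=cv2.INTER_CUBIC))
E
```

```text
[ 0.5128547  -0.20512967  0.24307307] 0.055623702263389356 [0.84073906 0.01985538 0.70306195]
[[223.14240077 195.67846511]] [[278.3002097  239.35595228]]
```

View pics/c2.png

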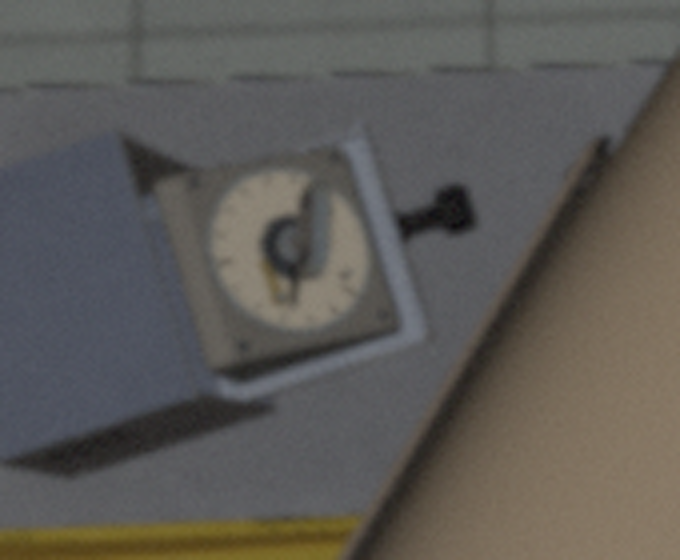

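View pics/c3.png

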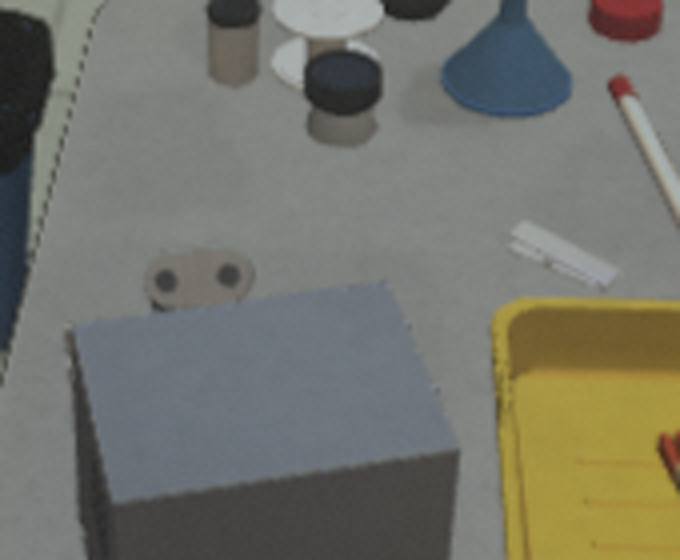

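The side crop shows the wing above the roof, square to the camera, with ends at (147,280) and (253,272) and hole centres at (166,281) and (229,275). The top crop shows the dial rim at about x 210-372, y 168-332, and the wing on the right of the axis at (300-332, 180-278). I'll zoom in on the wing.

```bash
python3 - <<'E'
import cv2,numpy as np
a=cv2.imread("pics/top1.png")[166:220,196:250];b=cv2.imread("pics/side1.png")[222:260,250:290]
A=cv2.resize(a,None,fx=9,fy=9,interpolation=cv2.INTER_CUBIC);B=cv2.resize(b,None,fx=7,fy=7,interpolation=cv2.INTER_CUBIC)
c=np.zeros((486,486+280,3),np.uint8);c[:,:486]=A;c[:266,486:]=B
cv2.imwrite("pics/c4.png",cv2.convertScaleAbs(c,alpha=1.4))
E
```

```text
(no output)
```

View pics/c4.png

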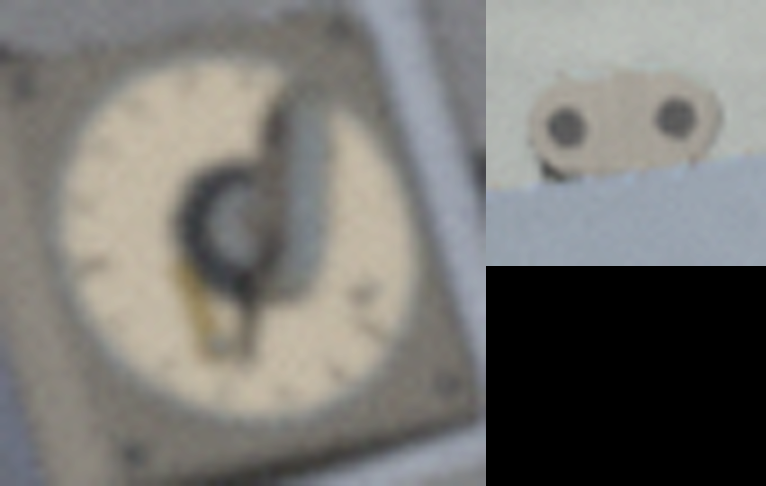

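```bash
cat >>h.py <<'E'
t=np.radians(32);AX=np.array([-np.sin(t),0,np.cos(t)])
def kf(phi): # key point axes in hood frame; phi from hood +y, positive clockwise looking at dial
    e=np.array([0,1.,0]);n=np.cross(-AX,e);x=np.cos(phi)*e+np.sin(phi)*n
    return np.c_[x,np.cross(AX,x),AX]
def h2w(p): return H+RH@np.asarray(p)
E
python3 - <<'E'
from h import *
Tc=lambda p:cc(p,9,(196,166)); Sc=lambda p:cc(p,7,(250,222))
dial=Tc((239,237));wt=Tc((306,190));wd=Tc((303,295))-Tc((308,90))
sm=Sc((137.5,121));sd=Sc((191,118))-Sc((80,127))
# pointer +x down in top image; in side image -x world is right
def res(p,v=0):
    D=np.array(p[:3]);K=kf(p[3])
    P=lambda n,q:proj(n,h2w(D+K@np.array(q)))[0]
    a=P("top",[.02,0,.048])-P("top",[-.02,0,.048]);b=P("side",[.015,0,.034])-P("side",[-.015,0,.034])
    r=np.r_[P("top",[0,0,0])-dial,P("top",[0,0,.048])-wt,P("side",[0,0,.034])-sm,
     20*(a/np.linalg.norm(a)-wd/np.linalg.norm(wd)),20*(b/np.linalg.norm(b)-sd/np.linalg.norm(sd)) ]
    return r
r=least_squares(res,[-.1,0,.09,-.2]);D=r.x[:3];print(D,r.x[3],r.fun.round(2))
G=D+.036*AX;print("grip hood",G,"world",h2w(G))
E
```

```text
[-0.09751162  0.00063971  0.06451217] 0.34520304970851945 [-0.49  0.91  0.49 -1.18  0.28  0.08 -0.02 -0.   -0.01 -0.14]
grip hood [-0.11658871  0.00063971  0.0950419 ] world [0.4875293  0.09105637 0.0950419 ]
```

```bash
cat >>h.py <<'E'
DI=np.array([-.0975,.0004,.0645]);G=DI+.036*AX
M=np.array([[0,-1,0],[-1,0,0],[0,0,-1.]])
def Rt(phi): return RH@kf(phi)@M
E
python3 - <<'E'
from h import *
from workcell import env
s=env.get_state();R=Rt(.345);p,r=pose(s)
print(delta(s,p,R));P=h2w(G+.09*AX);print(P,"then in tool",R.T@(P-p),R.T@(h2w(G)-P))
print(s["joint_pos"])
E
```

```text
(array([0., 0., 0.]), array([ 0.4903,  0.3417, -1.2001]))
[0.50147649 0.04546007 0.17135406] then in tool [0.18258055 0.00065999 0.19100851] [1.38777878e-17 5.20417043e-18 9.00000000e-02]
[-0.53076952  0.2724586  -0.0289428   1.26748469 -0.00186817  0.756769  ]
```

>>> {"fn": "carry_out", "kwargs": {"steps": [[0.3, 0, 0, 0, 0.0613, 0.0427, -0.15], [0.3, 0, 0, 0, 0.0613, 0.0427, -0.15], [0.3, 0, 0, 0, 0.0613, 0.0427, -0.15], [0.3, 0, 0, 0, 0.0613, 0.0427, -0.15], [0.3, 0, 0, 0, 0.0613, 0.0427, -0.15], [0.3, 0, 0, 0, 0.0613, 0.0427, -0.15], [0.3, 0, 0, 0, 0.0613, 0.0427, -0.15], [0.3, 0, 0, 0, 0.0612, 0.0428, -0.15], [0.0, 0.0304, 0, 0.0318, 0, 0, 0], [0.0, 0.0304, 0, 0.0318, 0, 0, 0], [0.0, 0.0304, 0, 0.0318, 0, 0, 0], [0.0, 0.0304, 0, 0.0318, 0, 0, 0], [0.0, 0.0305, 0, 0.0319, 0, 0, 0], [0.0, 0.0305, 0.0006, 0.0319, 0, 0, 0], [0.0, 0, 0, 0, 0, 0, 0]]}}

```text
clock: 8.95
tcp_pos: [0.4983, 0.0544, 0.1719]
orientation: [-0.249, 0.693, 0.665, 0.123]
wrist_force: [-0.9, -0.0, -0.4]
finger_gap: 0.0425
```

```bash
python3 - <<'E'
from h import *
from workcell import env
s=env.get_state();print(s["joint_pos"],s["finger_gap"]);print(delta(s,h2w(G),Rt(.345)))
c=env.read_camera("side")["color"][:,:,::-1];d=env.read_camera("top")["color"][:,:,::-1]
f=lambda x:cv2.resize(x,None,fx=3,fy=3,interpolation=cv2.INTER_CUBIC)
cv2.imwrite("pics/c5.png",np.hstack([f(c[140:300,225:355]),f(d[130:290,180:310])]))
E
```

```text
[-0.30723543  0.42390733 -0.11893421  1.37573832  0.45106388 -0.34590038] 0.04253250155906122
(array([-0.0078,  0.0039,  0.0854]), array([-0.0083, -0.0009,  0.0091]))
```

View pics/c5.png

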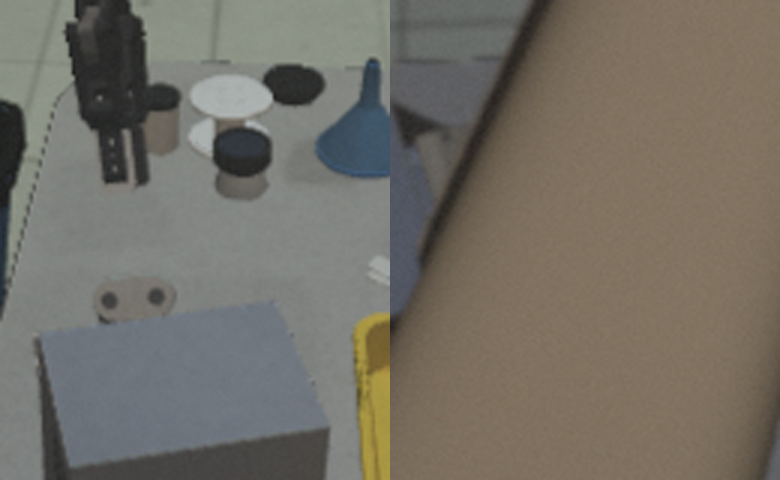

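The fingers stand above the key with the jaws straddling its plane. I'll correct the 8 mm offset and move down the axis.

>>> {"fn": "carry_out", "kwargs": {"steps": [[0.0, -0.0078, 0.0039, 0, -0.0083, -0.0009, 0.0091], [0.0, 0, 0, 0, 0, 0, 0], [0.0, 0, 0, 0.03, 0, 0, 0], [0.0, 0, 0, 0.02, 0, 0, 0], [0.0, 0, 0, 0, 0, 0, 0]]}}

```text
clock: 9.68
tcp_pos: [0.4948, 0.0699, 0.1241]
orientation: [-0.246, 0.699, 0.66, 0.124]
wrist_force: [-0.9, -0.2, 0.2]
finger_gap: 0.0429
```

```bash
python3 - <<'E'
from h import *
from workcell import env
s=env.get_state();print(delta(s,h2w(G),Rt(.345)),s["wrist_force"])
E
```

```text
(array([ 0.0031, -0.0019,  0.0365]), array([ 0.0016, -0.0011, -0.0047])) [-0.85213624 -0.23866385  0.23365946]
```

>>> {"fn": "carry_out", "kwargs": {"steps": [[0.0, 0.003, -0.0019, 0.018, 0, 0, -0.004], [0.0, 0, 0, 0.018, 0, 0, 0], [0.0, 0, 0, 0, 0, 0, 0], [0.0, 0, 0, 0, 0, 0, 0]]}}

```text
clock: 10.18
tcp_pos: [0.4896, 0.0902, 0.0971]
orientation: [-0.244, 0.698, 0.661, 0.126]
wrist_force: [0.8, -0.4, -0.2]
finger_gap: 0.043
```

```bash
python3 - <<'E'
from h import *
from workcell import env
s=env.get_state();print(delta(s,h2w(G),Rt(.345)),s["wrist_force"])
E
```

```text
(array([-0.0004, -0.0015,  0.0025]), array([ 0.0052, -0.0001,  0.001 ])) [ 0.7506319  -0.355297   -0.16217977]
```

>>> {"fn": "carry_out", "kwargs": {"steps": [[-1, 0, 0, 0.001, 0, 0, 0], [-1, 0, 0, 0, 0, 0, 0], [-1, 0, 0, 0, 0, 0, 0], [-1, 0, 0, 0, 0, 0, 0], [-1, 0, 0, 0, 0, 0, 0]], "grip_force": 40}}

```text
clock: 10.8
tcp_pos: [0.4889, 0.0912, 0.0956]
orientation: [-0.245, 0.698, 0.661, 0.126]
wrist_force: [0.1, -4.4, 3.7]
finger_gap: 0.0084
```

```bash
python3 - <<'E'
from h import *
from workcell import env
s=env.get_state();print(delta(s,h2w(G),Rt(.345)),s["wrist_force"],s["ft_torque"])
E
```

```text
(array([-0.0004, -0.001 ,  0.0006]), array([ 0.0044, -0.0001,  0.001 ])) [ 0.14859643 -4.37714053  3.71968421] [-0.7304132  -0.0237434   0.11961436]
```

>>> {"fn": "carry_out", "kwargs": {"steps": [[-1, 0, 0, 0, 0, 0, 0.15], [-1, 0, 0, 0, 0, 0, 0.15], [-1, 0, 0, 0, 0, 0, 0.15], [-1, 0, 0, 0, 0, 0, 0.15], [-1, 0, 0, 0, 0, 0, 0]]}}

```text
clock: 11.42
tcp_pos: [0.4889, 0.0913, 0.0956]
orientation: [-0.271, 0.862, 0.427, 0.048]
wrist_force: [0.7, -4.2, 4.6]
finger_gap: 0.0083
```

```bash
python3 - <<'E'
from h import *
from workcell import env
s=env.get_state();p,r=pose(s);print(delta(s,h2w(G),Rt(.945)),s["wrist_force"],s["ft_torque"],"tool torque",r.T@s["ft_torque"],s["joint_pos"])
E
```

```text
(array([-0.001 , -0.0005,  0.0005]), array([ 0.0034, -0.0026,  0.0028])) [ 0.65670007 -4.1670406   4.64525906] [-0.69095951 -0.03941003  0.13686078] tool torque [-0.42136606 -0.5648195  -0.03374371] [-0.24726202  0.45264482 -0.27616999  1.14781883  0.47345095  0.32991587]
```

>>> {"fn": "carry_out", "kwargs": {"steps": [[-1, 0, 0, 0, 0, 0, 0.16], [-1, 0, 0, 0, 0, 0, 0.16], [-1, 0, 0, 0, 0, 0, 0.16], [-1, 0, 0, 0, 0, 0, 0.16], [-1, 0, 0, 0, 0, 0, 0.16], [-1, 0, 0, 0, 0, 0, 0.16], [-1, 0, 0, 0, 0, 0, 0.16], [-1, 0, 0, 0, 0, 0, 0.16], [-1, 0, 0, 0, 0, 0, 0.16], [-1, 0, 0, 0, 0, 0, 0.16], [-1, 0, 0, 0, 0, 0, 0.16], [-1, 0, 0, 0, 0, 0, 0.16], [-1, 0, 0, 0, 0, 0, 0.16], [-1, 0, 0, 0, 0, 0, 0]]}}

```text
clock: 13.18
tcp_pos: [0.4889, 0.0915, 0.0956]
orientation: [-0.179, 0.805, -0.526, -0.209]
wrist_force: [0.9, -3.2, 3.5]
finger_gap: 0.0083
```

```bash
python3 - <<'E'
from h import *
from workcell import env
s=env.get_state();p,r=pose(s);print(delta(s,h2w(G),Rt(.345+2.68)),s["wrist_force"],"tool torque",r.T@s["ft_torque"],s["joint_pos"])
E
```

```text
(array([0.0001, 0.0012, 0.0005]), array([-0.0041, -0.0015,  0.0054])) [ 0.91901347 -3.19319847  3.54242785] tool torque [-0.28023239  0.53855035  0.00846103] [-0.24716516  0.45267964 -0.276172    1.147745    0.47372332  2.40751089]
```

>>> {"fn": "carry_out", "kwargs": {"steps": [[0.5, 0, 0, 0, 0, 0, 0], [0.5, 0, 0, 0, 0, 0, 0], [0.5, 0, 0, 0, 0, 0, 0], [0.5, 0, 0, 0, 0, 0, 0]]}}

```text
clock: 13.68
tcp_pos: [0.4885, 0.0916, 0.0953]
orientation: [-0.178, 0.804, -0.528, -0.21]
wrist_force: [0.8, -0.7, -0.6]
finger_gap: 0.0642
```

>>> {"fn": "carry_out", "kwargs": {"steps": [[0.5, 0, 0, 0, 0, 0, -0.17], [0.5, 0, 0, 0, 0, 0, -0.17], [0.5, 0, 0, 0, 0, 0, -0.17], [0.5, 0, 0, 0, 0, 0, -0.17], [0.5, 0, 0, 0, 0, 0, -0.17], [0.5, 0, 0, 0, 0, 0, -0.17], [0.5, 0, 0, 0, 0, 0, -0.17], [0.5, 0, 0, 0, 0, 0, -0.17], [0.5, 0, 0, 0, 0, 0, -0.17], [0.5, 0, 0, 0, 0, 0, -0.17], [0.5, 0, 0, 0, 0, 0, -0.17], [0.5, 0, 0, 0, 0, 0, -0.17], [0.5, 0, 0, 0, 0, 0, -0.17], [0.5, 0, 0, 0, 0, 0, -0.17], [0.5, 0, 0, 0, 0, 0, -0.17], [0.5, 0, 0, 0, 0, 0, -0.17], [0.5, 0, 0, 0, 0, 0, -0.17], [0.5, 0, 0, 0, 0, 0, -0.17], [0.5, 0, 0, 0, 0, 0, -0.09], [0.5, 0, 0, 0, 0, 0, 0]]}}

```text
clock: 16.18
tcp_pos: [0.4886, 0.0915, 0.0954]
orientation: [-0.209, 0.525, 0.806, 0.179]
wrist_force: [-0.1, -0.7, -0.2]
finger_gap: 0.064
```

```bash
python3 - <<'E'
from h import *
from workcell import env
s=env.get_state();p,r=pose(s);print(delta(s,h2w(G),Rt(.345+2.665-np.pi)),s["wrist_force"],s["joint_pos"][5])
E
```

```text
(array([-0.0001, -0.0009,  0.0002]), array([ 0.0035,  0.0014, -0.0063])) [-0.11929376 -0.6566627  -0.18366784] -0.7377084546588509
```

>>> {"fn": "carry_out", "kwargs": {"steps": [[-1, 0, 0, 0, 0, 0, 0], [-1, 0, 0, 0, 0, 0, 0], [-1, 0, 0, 0, 0, 0, 0], [-1, 0, 0, 0, 0, 0, 0], [-1, 0, 0, 0, 0, 0, 0], [-1, 0, 0, 0, 0, 0, 0]]}}

```text
clock: 16.92
tcp_pos: [0.4887, 0.0914, 0.0954]
orientation: [-0.209, 0.525, 0.806, 0.179]
wrist_force: [-0.6, -1.4, 0.9]
finger_gap: 0.0084
```

>>> {"fn": "carry_out", "kwargs": {"steps": [[-1, 0, 0, 0, 0, 0, 0.16], [-1, 0, 0, 0, 0, 0, 0.16], [-1, 0, 0, 0, 0, 0, 0.16], [-1, 0, 0, 0, 0, 0, 0.16], [-1, 0, 0, 0, 0, 0, 0.16], [-1, 0, 0, 0, 0, 0, 0.16], [-1, 0, 0, 0, 0, 0, 0.16], [-1, 0, 0, 0, 0, 0, 0.16], [-1, 0, 0, 0, 0, 0, 0.16], [-1, 0, 0, 0, 0, 0, 0.16], [-1, 0, 0, 0, 0, 0, 0]]}}

```text
clock: 18.3
tcp_pos: [0.4889, 0.0916, 0.0961]
orientation: [-0.272, 0.942, 0.195, -0.022]
wrist_force: [-10.4, -5.0, 6.7]
finger_gap: 0.0091
```

```bash
python3 - <<'E'
from h import *
from workcell import env
s=env.get_state();p,r=pose(s);print(delta(s,h2w(G),Rt(.345+4.6-np.pi)),s["wrist_force"],"tool torque",r.T@s["ft_torque"],s["joint_pos"][5],s["tau"][5])
E
```

```text
(array([-0.0013,  0.0005,  0.0008]), array([ 0.0051, -0.0034,  0.3507])) [-10.41322161  -4.95509807   6.66029384] tool torque [ 0.1556346  -2.24701852 -9.14159166] 0.8436539481962286 9.569444060325623
```

The torque is 9 N·m, so the key seems to be at a stop earlier than I reckoned. I'll back off a little, let go and look.

>>> {"fn": "carry_out", "kwargs": {"steps": [[-1, 0, 0, 0, 0, 0, -0.05], [-1, 0, 0, 0, 0, 0, 0]]}}

```text
clock: 18.55
tcp_pos: [0.4889, 0.0916, 0.0961]
orientation: [-0.273, 0.937, 0.219, -0.015]
wrist_force: [-9.1, -6.3, 6.6]
finger_gap: 0.0093
```

```bash
python3 - <<'E'
from h import *
from workcell import env
s=env.get_state();p,r=pose(s);print(delta(s,h2w(G),Rt(.345+4.6-np.pi)),s["wrist_force"],"tool torque",r.T@s["ft_torque"],s["joint_pos"][5],s["finger_gap"])
c=env.read_camera("side")["color"][:,:,::-1]
cv2.imwrite("pics/c6.png",cv2.resize(c[160:310,215:365],None,fx=4,fy=4,interpolation=cv2.INTER_CUBIC))
E
```

```text
(array([-0.0014,  0.0004,  0.0008]), array([ 0.005 , -0.0033,  0.4007])) [-9.10583365 -6.2775006   6.6140525 ] tool torque [ 0.20290036 -2.15898194 -8.4807123 ] 0.7936365404094108 0.009317192250002859
```

View pics/c6.png

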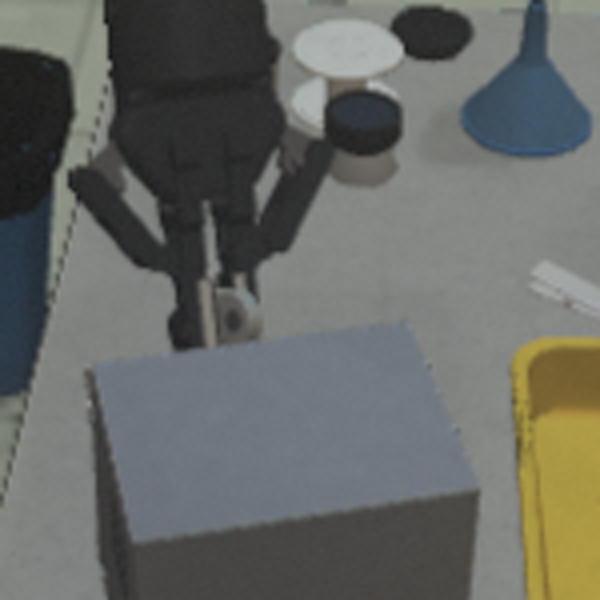

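The wing is between the pads and looks turned against them. The torque is still -8.5 N·m, so I'll keep backing off until it's gone.

>>> {"fn": "carry_out", "kwargs": {"steps": [[-1, 0, 0, 0, 0, 0, -0.1], [-1, 0, 0, 0, 0, 0, -0.1], [-1, 0, 0, 0, 0, 0, 0]]}}

```text
clock: 18.98
tcp_pos: [0.4888, 0.0917, 0.0959]
orientation: [-0.274, 0.911, 0.308, 0.011]
wrist_force: [-6.6, -3.7, 5.3]
finger_gap: 0.0089
```

```bash
cat >st.py <<'E'
from h import *
from workcell import env
s=env.get_state();p,r=pose(s);print(delta(s,h2w(G),Rt(.345+4.6-np.pi)),s["wrist_force"],"tool torque",r.T@s["ft_torque"],s["joint_pos"][5],s["finger_gap"])
E
python3 st.py
```

```text
(array([-0.0013,  0.0002,  0.0006]), array([ 0.0038, -0.0031,  0.5941])) [-6.61683726 -3.67708106  5.2524375 ] tool torque [ 0.33838885 -1.37185129 -5.71031296] 0.5991808099001795 0.008883778237333134
```

>>> {"fn": "carry_out", "kwargs": {"steps": [[-1, 0, 0, 0, 0, 0, -0.1], [-1, 0, 0, 0, 0, 0, -0.1], [-1, 0, 0, 0, 0, 0, -0.1], [-1, 0, 0, 0, 0, 0, 0]]}}

```text
clock: 19.48
tcp_pos: [0.4887, 0.0917, 0.0956]
orientation: [-0.27, 0.857, 0.435, 0.051]
wrist_force: [-2.6, -1.9, 3.8]
finger_gap: 0.0089
```

```bash
python3 st.py
```

```text
(array([-0.0011, -0.0002,  0.0004]), array([ 0.0022, -0.0034,  0.8819])) [-2.55690568 -1.91833151  3.78986054] tool torque [ 0.14631791 -0.52158549 -2.08969176] 0.30988939586002273 0.008945018912276198
```

```bash
python3 - <<'E'
from h import *
R=Rt(.345+4.6-np.pi-1.02);print(R.T@np.array([.02,-.2,.0]))
E
```

```text
[-0.1456352   0.09088031 -0.10455218]
```

>>> {"fn": "carry_out", "kwargs": {"steps": [[-1, 0, 0, 0, 0, 0, -0.1], [-1, 0, 0, 0, 0, 0, -0.04], [-1, 0, 0, 0, 0, 0, 0], [0.2, 0, 0, 0, 0, 0, 0], [0.2, 0, 0, 0, 0, 0, 0], [0.2, 0, 0, 0, 0, 0, 0], [0.2, 0, 0, 0, 0, 0, 0], [0.2, 0, 0, -0.03, 0, 0, 0], [0.2, 0, 0, -0.05, 0, 0, 0], [0.2, 0, 0, -0.05, 0, 0, 0], [0.2, 0, 0, 0, 0, 0, 0]]}}

```text
clock: 20.85
tcp_pos: [0.5103, 0.0233, 0.2085]
orientation: [-0.264, 0.826, 0.493, 0.071]
wrist_force: [0.0, 0.0, 0.4]
finger_gap: 0.051
```

>>> {"fn": "carry_out", "kwargs": {"steps": [[0.2, -0.036, 0.0225, -0.026, 0, 0, 0], [0.2, -0.036, 0.0225, -0.026, 0, 0, 0], [0.2, -0.036, 0.0225, -0.026, 0, 0, 0], [0.2, -0.036, 0.0225, -0.026, 0, 0, 0], [0.2, 0, 0, 0, 0, 0, 0]]}}

```text
clock: 21.48
tcp_pos: [0.5275, -0.1757, 0.2041]
orientation: [-0.267, 0.826, 0.491, 0.069]
wrist_force: [-0.0, -0.7, -1.0]
finger_gap: 0.0513
```

```bash
python3 - <<'E'
from h import *
from workcell import env
s=env.get_state();print(s["tcp_pos"])
t=env.read_camera("top")["color"][:,:,::-1];d=env.read_camera("side")["color"][:,:,::-1]
cv2.imwrite("pics/top2.png",t);cv2.imwrite("pics/side2.png",d)
a=t[166:220,196:250];b=d[222:260,250:290]
A=cv2.resize(a,None,fx=9,fy=9,interpolation=cv2.INTER_CUBIC);B=cv2.resize(b,None,fx=7,fy=7,interpolation=cv2.INTER_CUBIC)
c=np.zeros((486,486+280,3),np.uint8);c[:,:486]=A;c[:266,486:]=B
cv2.imwrite("pics/c7.png",cv2.convertScaleAbs(c,alpha=1.4))
E
```

```text
[ 0.52747075 -0.17570353  0.20412353]
```

View pics/c7.png

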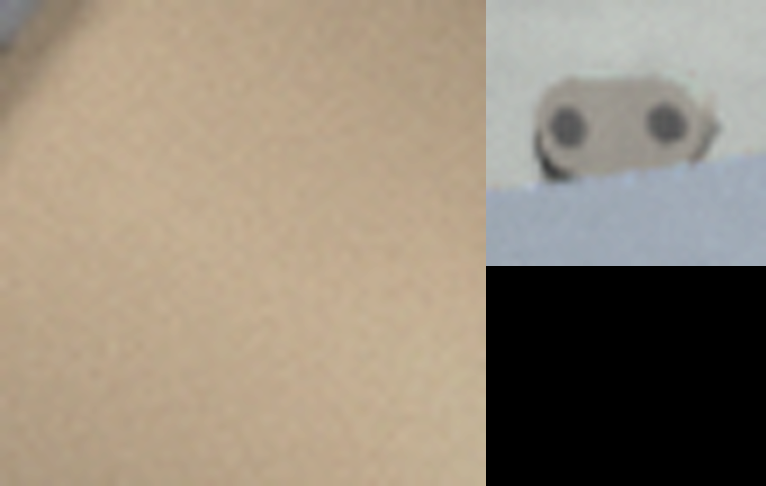

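>>> {"fn": "carry_out", "kwargs": {"steps": [[0.2, -0.036, 0.0225, -0.026, 0, 0, 0], [0.2, -0.036, 0.0225, -0.026, 0, 0, 0], [0.2, -0.036, 0.0225, -0.026, 0, 0, 0], [0.2, 0, 0, 0, 0, 0, 0]]}}

```text
clock: 22.08
tcp_pos: [0.5422, -0.3231, 0.204]
orientation: [-0.267, 0.826, 0.492, 0.069]
wrist_force: [0.2, 0.3, -0.4]
finger_gap: 0.0511
```

```bash
python3 - <<'E'
from h import *
from workcell import env
s=env.get_state();print(s["tcp_pos"])
t=env.read_camera("top")["color"][:,:,::-1]
o=cv2.imread("pics/top1.png");print(np.abs(t.astype(int)-o)[166:220,196:250].mean(axis=(2)).reshape(6,9,6,9).mean(axis=(1,3)).round())
cv2.imwrite("pics/top3.png",t)
A=cv2.resize(t[166:220,196:250],None,fx=11,fy=11,interpolation=cv2.INTER_CUBIC)
cv2.imwrite("pics/c8.png",cv2.convertScaleAbs(A,alpha=1.4))
Sc=lambda p:cc(p,7,(250,222));print("obs",Sc((80,127))-Sc((191,118)),Sc((82,127))-Sc((181,123)))
for ph in np.arange(-.6,1.3,.1):
    K=kf(ph);P=lambda q:proj("side",h2w(DI+K@np.array(q)))[0]
    print(round(ph,2),(P([-.015,0,.034])-P([.015,0,.034])).round(2))
E
```

```text
[ 0.54218001 -0.32308548  0.2040117 ]
[[ 5.  4.  6.  5.  8.  5.]
 [ 6.  9.  7. 18.  6.  6.]
 [ 6.  7.  6. 11.  9.  9.]
 [ 8.  8.  7. 20.  7.  6.]
 [ 6.  8. 11. 13.  5.  7.]
 [ 6.  4.  6.  5.  5.  6.]]
obs [-15.85714286   1.28571429] [-14.14285714   0.57142857]
-0.6 [-11.37   2.84]
-0.5 [-12.41   2.79]
-0.4 [-13.33   2.71]
-0.3 [-14.11   2.61]
-0.2 [-14.75   2.48]
-0.1 [-15.25   2.32]
-0.0 [-15.59   2.14]
0.1 [-15.78   1.94]
0.2 [-15.81   1.72]
0.3 [-15.68   1.48]
0.4 [-15.39   1.23]
0.5 [-14.95   0.97]
0.6 [-14.36   0.69]
0.7 [-13.63   0.41]
0.8 [-12.76   0.13]
0.9 [-11.77  -0.16]
1.0 [-10.66  -0.44]
1.1 [-9.44 -0.72]
1.2 [-8.12 -1.  ]
```

View pics/c8.png

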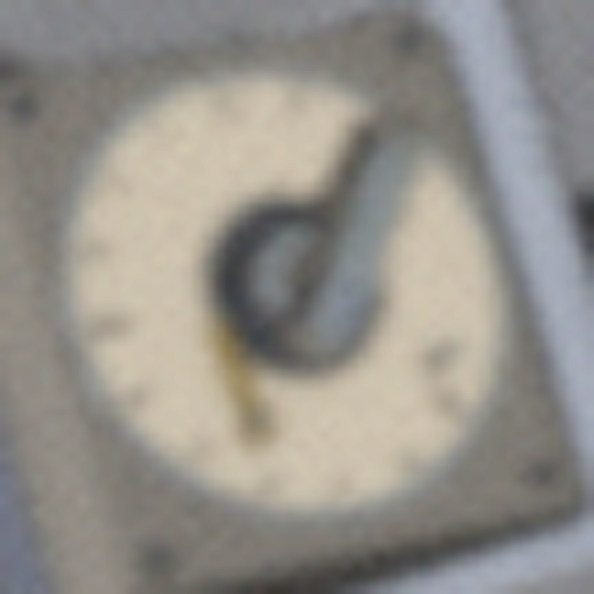

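```bash
python3 - <<'E'
from h import *
def px(ph,r,h,s): 
    q=proj("top",h2w(DI+kf(ph)@np.array([r,0,h])))[0]; return ((q-(196,166)+.5)*s-.5).round()
print("centre",px(0,0,0,11),px(0,0,.009,11))
for ph in np.arange(-1.2,5.2,.2): print(round(ph,1),"pin base/top 11x",px(ph,.031,0,11),px(ph,.031,.013,11),"9x",px(ph,.031,.013,9))
E
```

```text
centre [286. 299.] [303. 284.]
-1.2 pin base/top 11x [439. 326.] [464. 306.] 9x [380. 250.]
-1.0 pin base/top 11x [434. 356.] [460. 336.] 9x [376. 274.]
-0.8 pin base/top 11x [424. 384.] [450. 363.] 9x [368. 297.]
-0.6 pin base/top 11x [408. 408.] [434. 388.] 9x [355. 317.]
-0.4 pin base/top 11x [387. 428.] [413. 408.] 9x [338. 334.]
-0.2 pin base/top 11x [362. 443.] [388. 423.] 9x [317. 346.]
-0.0 pin base/top 11x [334. 453.] [359. 433.] 9x [294. 354.]
0.2 pin base/top 11x [304. 456.] [329. 436.] 9x [269. 357.]
0.4 pin base/top 11x [273. 453.] [298. 433.] 9x [243. 354.]
0.6 pin base/top 11x [242. 443.] [267. 424.] 9x [218. 346.]
0.8 pin base/top 11x [213. 428.] [237. 408.] 9x [194. 334.]
1.0 pin base/top 11x [187. 408.] [211. 388.] 9x [173. 317.]
1.2 pin base/top 11x [165. 383.] [189. 362.] 9x [154. 296.]
1.4 pin base/top 11x [148. 355.] [171. 334.] 9x [140. 273.]
1.6 pin base/top 11x [136. 324.] [159. 303.] 9x [130. 248.]
1.8 pin base/top 11x [131. 293.] [154. 271.] 9x [126. 222.]
2.0 pin base/top 11x [131. 261.] [154. 240.] 9x [126. 196.]
2.2 pin base/top 11x [138. 232.] [161. 210
[... 157 characters left out ...]
x [192. 164.] [216. 141.] 9x [176. 116.]
3.0 pin base/top 11x [219. 151.] [242. 129.] 9x [198. 105.]
3.2 pin base/top 11x [247. 145.] [271. 122.] 9x [222. 100.]
3.4 pin base/top 11x [278. 144.] [302. 121.] 9x [247.  99.]
3.6 pin base/top 11x [308. 150.] [333. 127.] 9x [272. 104.]
3.8 pin base/top 11x [338. 161.] [362. 139.] 9x [296. 113.]
4.0 pin base/top 11x [365. 178.] [390. 156.] 9x [319. 127.]
4.2 pin base/top 11x [389. 199.] [414. 177.] 9x [339. 145.]
4.4 pin base/top 11x [410. 224.] [435. 203.] 9x [356. 166.]
4.6 pin base/top 11x [425. 253.] [450. 231.] 9x [368. 189.]
4.8 pin base/top 11x [435. 283.] [460. 262.] 9x [376. 214.]
5.0 pin base/top 11x [439. 314.] [464. 293.] 9x [380. 239.]
```

The visible pin at (440,355) lies at about -0.85 rad in my key frame, which makes it pin 1. So the key was already about 1.09 rad wound at the start. The wing has since turned 11 clicks (3.46 rad), to 4.55, with the pointer hidden under the wing near pin 2. The side view agrees: measured 0.63, expected 0.66. The early stop was the real, slightly springy, end stop. Next is the tray.

```bash
python3 - <<'E'
from h import *
from workcell import env
s=env.get_state();p,r=pose(s);print(delta(s,p,RD)[1]);K=np.array([.5093,.0225,.033]);print(RD.T@(K-p))
E
```

```text
[-0.5289 -0.2227  0.7638]
[ 0.06731364 -0.33869824  0.17202594]
```

>>> {"fn": "carry_out", "kwargs": {"steps": [[0.3, 0, 0, 0, -0.0882, -0.0371, 0.1273], [0.3, 0, 0, 0, -0.0882, -0.0371, 0.1273], [0.3, 0, 0, 0, -0.0882, -0.0371, 0.1273], [0.3, 0, 0, 0, -0.0882, -0.0371, 0.1273], [0.3, 0, 0, 0, -0.0882, -0.0371, 0.1273], [0.3, 0, 0, 0, -0.0879, -0.0372, 0.1273], [0.3, 0.0096, -0.0484, 0, 0, 0, 0], [0.3, 0.0096, -0.0484, 0, 0, 0, 0], [0.3, 0.0096, -0.0484, 0, 0, 0, 0], [0.3, 0.0096, -0.0484, 0, 0, 0, 0], [0.3, 0.0096, -0.0484, 0, 0, 0, 0], [0.3, 0.0096, -0.0484, 0, 0, 0, 0], [0.3, 0.0096, -0.0484, 0, 0, 0, 0], [0.3, 0, 0, 0, 0, 0, 0], [0.3, 0, 0, 0, 0, 0, 0]]}}

```text
clock: 24.0
tcp_pos: [0.5076, 0.0238, 0.2064]
orientation: [0.001, 0.989, 0.147, 0.001]
wrist_force: [0.3, -0.7, 0.5]
finger_gap: 0.0553
```

```bash
python3 - <<'E'
from h import *
from workcell import env
s=env.get_state();print(delta(s,[.5093,.0225,.033],RD),s["joint_pos"])
E
```

```text
(array([0.001 , 0.0013, 0.1734]), array([ 0.0023, -0.0015,  0.0035])) [-0.11049144  0.20082855 -0.21145373  1.15620457 -0.00150266  1.16503351]
```

>>> {"fn": "carry_out", "kwargs": {"steps": [[0.3, 0.001, 0.0045, 0.05, 0, 0, 0], [0.3, 0, 0, 0.05, 0, 0, 0], [0.3, 0, 0, 0.04, 0, 0, 0], [0.3, 0, 0, 0.03, 0, 0, 0], [0.3, 0, 0, 0, 0, 0, 0], [-1, 0, 0, 0, 0, 0, 0], [-1, 0, 0, 0, 0, 0, 0], [-1, 0, 0, 0, 0, 0, 0], [-1, 0, 0, 0, 0, 0, 0], [-1, 0, 0, 0, 0, 0, 0]]}}

```text
clock: 25.25
tcp_pos: [0.511, 0.0172, 0.0379]
orientation: [0.002, 0.989, 0.145, 0.001]
wrist_force: [-4.5, -3.7, 4.7]
finger_gap: 0.0249
```

>>> {"fn": "carry_out", "kwargs": {"steps": [[-1, 0, -0.01, 0, 0, 0, 0], [-1, 0, -0.01, 0, 0, 0, 0], [-1, 0, -0.01, 0, 0, 0, 0], [-1, 0, -0.01, 0, 0, 0, 0], [-1, 0, -0.01, 0, 0, 0, 0], [-1, 0, -0.01, 0, 0, 0, 0], [-1, 0, -0.01, 0, 0, 0, 0], [-1, 0, -0.01, 0, 0, 0, 0], [-1, 0, -0.01, 0, 0, 0, 0], [-1, 0, -0.002, 0, 0, 0, 0], [-1, 0, 0, 0, 0, 0, 0], [-1, 0, 0, 0, 0, 0, 0]]}}

```text
clock: 26.75
tcp_pos: [0.4856, 0.1026, 0.0379]
orientation: [0.005, 0.989, 0.145, 0.001]
wrist_force: [-2.2, -13.4, 5.8]
finger_gap: 0.0247
```

>>> {"fn": "carry_out", "kwargs": {"steps": [[0.3, 0, 0, 0, 0, 0, 0], [0.3, 0, 0, 0, 0, 0, 0], [0.3, 0, 0, 0, 0, 0, 0], [0.3, 0, 0, -0.04, 0, 0, 0], [0.3, 0, 0, -0.05, 0, 0, 0], [0.3, 0, 0, -0.05, 0, 0, 0], [0.3, 0, 0.04, -0.04, 0, 0, 0], [0.3, 0, 0.05, -0.02, 0, 0, 0], [0.3, -0.02, 0.055, 0, 0, 0, 0], [0.3, -0.02, 0.055, 0, 0, 0, 0], [0.3, -0.02, 0.055, 0, 0, 0, 0], [0.3, -0.02, 0.055, 0, 0, 0, 0], [0.3, 0, 0, 0, 0, 0, 0], [0.3, 0, 0, 0, 0, 0, 0]]}}

```text
clock: 28.5
tcp_pos: [0.497, -0.213, 0.2362]
orientation: [0.0, 0.989, 0.145, 0.0]
wrist_force: [0.9, 0.1, -0.4]
finger_gap: 0.0552
```

```bash
python3 - <<'E'
from h import *
from workcell import env
s=env.get_state();print(s["clock"],s["tcp_pos"],s["wrist_force"],s["finger_gap"])
t=env.read_camera("top")["color"][:,:,::-1];d=env.read_camera("side")["color"][:,:,::-1]
cv2.imwrite("pics/c9.png",np.hstack([cv2.resize(t[150:262,115:215],None,fx=4,fy=4,interpolation=cv2.INTER_CUBIC),cv2.resize(t[150:262,210:265],None,fx=4,fy=4,interpolation=cv2.INTER_CUBIC)]))
o=cv2.imread("pics/side0.png");print("objects diff",np.abs(d.astype(int)-o)[160:210,262:325].mean())
o=cv2.imread("pics/top0.png");D=np.abs(t.astype(int)-o).mean(axis=2);print("knob/tray diff",D[180:215,205:240].mean(),D[220:240,140:160].mean())
E
```

```text
28.5 [ 0.49702277 -0.21297192  0.23621928] [ 0.90461205  0.07299578 -0.43009848] 0.05524145362626209
objects diff 2.9133333333333336
knob/tray diff 9.21469387755102 8.62
```

View pics/c9.png

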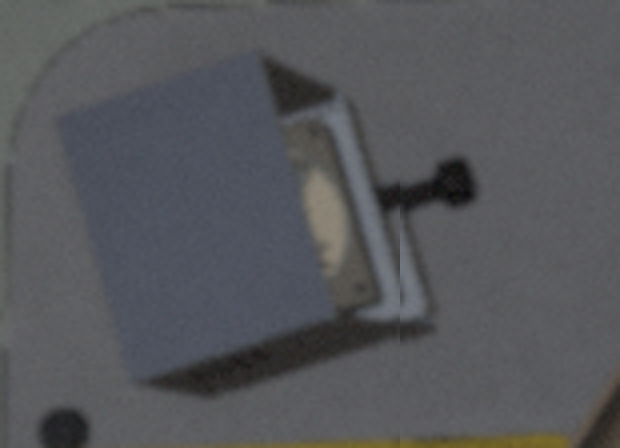

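The knob is back at about (224.3, 195.7) px, against (224.6, 195.3) at the start. The tray is home and the gripper is clear, so I'll hand in.

```bash
python3 -c "
from workcell import env
print(env.hand_in())"
```

```text
the job is handed in; nothing more can be done
None
```

I pulled the tray out to its stop, wound the key to its end stop in two part turns, let go, pushed the tray home and handed in at about 28.6 s of the 72 s allowed. The hand-in reports no verdict.

**Tray:** it travelled about 89 mm out and met a 17 N stop, then 89 mm back in and met a 13 N stop. In the last picture the knob is within 1 px of where it started.

**Key:**
- **Early stop:** the stop came about 1 rad sooner than I had reckoned. I overdrove it to about 9 N·m at the wrist before backing off.
- **Cause:** the pin position showed the key was already about 1.1 rad wound at the start.
- **Final angle:** after release, the wing's angle in the side picture (0.63 rad) matched the last click at 4.55 (0.66 expected). The pointer was hidden under the wing, so I could not see it at the second pin, and I did not check the key again after pushing the tray in.

**Other objects:** the loupe, film can and film reel area of the side picture matches the first one to within noise. The gripper was clear of everything at hand-in.

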